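Clear the reject lenses and hold the sprung condenser clamp open

TASK

Get the lamp housing's condenser clamp ready for a new lens: of the four smoked-glass lenses in the steel tray, lay the two rejects, which carry a bulldog clip on the rim, in the grey side bin without dropping them. Then grip the brass knob on top of the clamp's upright telescoping rod, pull it straight up against its inner spring until the dark ring mark on the rod is level with the mouth of the sleeve, and hold it there: the job finishes with you still holding the rod at its mark, so that a colleague can slip a lens in. Leave the two good lenses and everything else on the desk where they are.

Things in the scene. Friction and masses are not known exactly. Their poses are not given: they have to be found in the camera images.
- reject_1: Smoked-glass condenser lens in a round aluminium cell, 44 mm across and 18 mm high overall (19 mm at the middle of the glass), lying flat in the steel tray, glass up. Origin: centre of its underside, z up. A REJECT: marked by a steel bulldog clip, 24 mm wide, fixed on its rim at the lens's own -x side, which sticks out to 55 mm from the lens centre and is no higher than the lens; the rim is free on its +y and -y sides. About 85 g.
- reject_2: Like reject_1: smoked-glass condenser lens in a round aluminium cell, 44 mm across and 18 mm high overall (19 mm at the middle of the glass), lying flat in the steel tray, glass up. Origin: centre of its underside, z up. A REJECT: marked by a steel bulldog clip, 24 mm wide, fixed on its rim at the lens's own -x side, which sticks out to 55 mm from the lens centre and is no higher than the lens; the rim is free on its +y and -y sides. About 85 g.
- good_1: Smoked-glass condenser lens in a round aluminium cell, 44 mm across and 18 mm high overall (19 mm at the middle of the glass), lying flat in the steel tray, glass up. Origin: centre of its underside, z up. No clip: a good one. Leave it in the tray.
- good_2: Smoked-glass condenser lens in a round aluminium cell, 44 mm across and 18 mm high overall (19 mm at the middle of the glass), lying flat in the steel tray, glass up. Origin: centre of its underside, z up. No clip: a good one. Leave it in the tray.
- tray: Fixed shallow worn-steel tray, 220 (its x) x 250 (its y) x 15 mm high, walls and floor 3 mm with a thin cork liner, left of centre. It holds the four lenses, two by two, about 98 mm apart along its x and 115 mm along its y; which lens lies where changes. Origin: centre of its underside.
- bin_in (a point): Centre of the inner floor of the fixed grey plastic reject bin, right of centre; open top, outside 180 (its x) x 270 (its y) x 50 mm high, walls 4 mm, so the rim is about 46 mm above this point. Axes are the bin's.
- lamp_house: Fixed beige metal lamp housing with its aluminium condenser mount in front, on the robot's side. Origin: on the desk, under the axis of the clamp rod; its +x points from the rod to the housing. The housing itself stands 70 to 260 mm behind the rod (+x), 160 mm wide, 175 mm high. The mount has two 12 mm pillars at 40 mm either side (y) and a 100 mm cross bar at 118 to 136 mm height that carries the sleeve of the rod.
- sleeve_mouth (a point): Centre of the upper mouth of the fixed upright steel sleeve (18 mm across, collar 22 mm), 165 mm above the desk. The rod comes out of it upward.
- knob_center (a point): Centre of the brass pull knob on top of the rod: upright cylinder 26 mm across (27 over the knurls), 28 mm high; at rest its centre is 32 mm above the sleeve mouth, with 18 mm of bare 10 mm rod below the knob. It goes up with the rod; z up.
- mark (a point): Centre of the length mark: a dark ring 10 mm tall round the rod. At rest it is hidden inside the sleeve, 45 mm below the mouth; it goes up with the rod, and it is level with the mouth when the mouth lies within the ring.
- clamp (a joint): How far the rod is pulled up out of its sleeve (m): 0 at rest (held down by the spring), 0.045 with the middle of the ring mark at the mouth of the sleeve, hard stop at 0.063. The inner spring pulls it back with about 6 N at rest, rising to about 13 N at the mark; released, it springs back down.
- focus_knob: Loose brass focus knob, 38 mm across, 24 mm high, lying on the desk in front of the lamp housing; origin at its underside. Leave alone.
- fuse_holder: Red plastic fuse holder, about 70 x 20 x 20 mm with two small terminals, lying on the desk in front of the lamp housing; origin at its underside. Leave alone.
- switch_panel: Cream plastic panel with two rocker switches, 70 x 120 x 34 mm, lying beside the lamp housing; origin at its underside. Leave alone.
- loupe: Standing loupe, clear foot and black top, 44 mm across, 42 mm high, to the left of the lamp housing; origin at its underside. Leave alone.
- screw_jar: Glass jar with a steel lid, 56 mm across, 65 mm high, to the right of the lamp housing; origin at its underside. Leave alone.
Things that resemble listed ones, but are neither listed nor needed, are in the scene too. Leave any pink look-alike of the reject_2 alone. What is shaped like the reject_1 but purple is not meant.

How it is judged (in metres and radians):
On the way, in this order (a step that is already met when the one before it is completed fails the run):
1. both clipped lenses lie in the reject bin, let go (x of reject_1 in the frame of bin_in between -0.082 and 0.082 m and y of reject_1 in the frame of bin_in between -0.127 and 0.127 m and z of reject_1 in the frame of bin_in between -0.005 and 0.04 m and linear speed of each of reject_1, reject_2 below 0.03 m/s and contact force between each of reject_1, reject_2 and the fingers below 0.05 N and x of reject_2 in the frame of bin_in between -0.082 and 0.082 m and y of reject_2 in the frame of bin_in between -0.127 and 0.127 m and z of reject_2 in the frame of bin_in between -0.005 and 0.04 m), for 0.2 s.
2. the rod is drawn to its mark by the gripper and held (value of joint clamp between 0.04 and 0.05 m and velocity of joint clamp between -0.01 and 0.01 m/s and contact force between the fingers and clamp above 4 N), for 0.5 s.
At the end, for the whole second after the job is handed in: The gripper still holds the rod (at least 4 N on it), steady, pulled up 40 to 50 mm, so that the sleeve mouth lies within the ring mark; both clipped lenses lie at rest inside the bin below its rim; both good lenses are within 20 mm of where they started (all of step 1 and all of step 2 and distance of each of good_1, good_2 from where it was at the start of the episode below 0.02 m); the arm keeps its last pose, push and grip.
It fails at once if a reject is dropped from a height (it falls free more than 60 mm above the desk) ((contact force between reject_1 and the fingers below 0.01 N and height (world z) of reject_1 above 0.06 m and linear speed of reject_1 above 0.25 m/s) or (contact force between reject_2 and the fingers below 0.01 N and height (world z) of reject_2 above 0.06 m and linear speed of reject_2 above 0.25 m/s)).
It fails at once if a good lens is moved more than 20 mm (distance of any of good_1, good_2 from where it was at the start of the episode above 0.02 m).
It fails at once if one of the other things on the desk is moved more than 25 mm (distance of any of focus_knob, fuse_holder, switch_panel, loupe, screw_jar from where it was at the start of the episode above 0.025 m).
It also fails if it takes over 72 s, if anything falls off the work surface, if the arm or the gripper's body presses on something with over 40 N, if the wrist force passes 120 N, or if a joint passes its speed limit or range.

ROBOT

A 6-joint arm with a two-finger parallel gripper is mounted at the origin on the work surface. World frame = base frame: x ahead of the robot, y to its left, z up, the work surface at z = 0. Lengths are in mm, angles in rad, forces in N, time in s.
With the tool pointing down it reaches from about 375 to 975 mm from the base axis. Payload 3.8 kg.
Tool frame: the origin (TCP) lies on the front face of the gripper's body, between the roots of the fingers; the fingertips stand 64 mm ahead of it and the grasp point (between the pads) lies 45 mm ahead of it; z points along the fingers, y is the line along which they close (so a half turn about z gives the same grasp; the last joint's range is limited). The gripper opens to 88 mm and grips with 3 to 60 N. Pads are 18 mm wide; open, the fingers measure 123 mm over their backs; the gripper's body (75 mm by 187 mm) begins 45 mm behind the grasp point.
Start: joints at [1.266, 0.264, 1.604, -0, 1.274, -0.037], TCP at [178.61, 650.936, 302.706] pointing down, gripper open.
Joint ranges: [-2.63, 2.63], [-0.94, 2.18], [0.31, 2.57], [-1.31, 4.45], [0, 2.66], [-2.55, 2.55]. Speed limits (rad/s): [2.57, 2.57, 3.14, 3.14, 3.14, 3.14].

INTERFACE

Orientations are given as a unit quaternion [x, y, z, w].
In Python, from station import state, read_camera, finish_job gives the robot as it stands.
- The arm moves only by the shell command python3 -m jog 'ROWS' [FORCE]. ROWS is JSON, a list of rows, each a list of 3 entries, a list of its own where there are three numbers: the turn, a rotation vector about the tool's x, y, z in rad, then the shift along the tool's x, y, z in mm, then the opening, from 0 (shut) to 1 (fully open). In form: [[[ax, ay, az], [tx, ty, tz], jaw], ...]. A call has 1 to 5 rows; each row shifts and turns the commanded pose from where the row before left it, along the tool's axes as they then stand; what a row does not reach is not made up. A row lasts 1/12 s, in which the tool goes at most 41.7 mm and 7.16 degrees, less where a joint would pass 70% of its speed; a pose out of reach is approached as far as the arm can. A call with a gripper value outside its range is refused whole. The fingers move at their own pace and stop on an object; FORCE is the grip in N (left out, the last holds). Time passes only in rows, so rows that do not move let the fingers close. It gives the time, the measured TCP pose, the force, the opening and the grip force at its end, in the units of the state.
- state(): the state, without advancing time (a new reading comes with each control period).
- read_camera(name): name is "side" or "top" or "wrist"; returns a dict with "pixels" (420x560x3 uint8, blue, green, red), "fx", "fy", "cx", "cy" (pixels), "k1" (the pictures are not rectified: a ray, as slopes to the right and down, at radius r is drawn at 1 + k1 r^2 times it, then the intrinsics apply), "R" (3x3) and "t" (3): a world point X has camera coordinates R X + t. Camera axes: x right, y down, z forward; pixel columns grow to the right and rows downward; lengths in mm; the calibration is good to about 2 mm. A picture is of the moment at which its call begins. There is no depth.
- finish_job(): hands the job in; it is judged then, once.
The state is a dict: "time_s": time; "joints": joint angles; "qd": joint speeds; "tau": joint torques, N m; "tcp_pos": TCP position; "tcp_rot": TCP orientation; "wrist_force": force on the tool from outside, world axes, zero at the start; "moment": the same for the moment, N m; "width": finger opening in mm; "finger_force": force on a finger pad.
Only numpy, scipy, OpenCV 4.12 (cv2) and the standard library are available. Lean on these libraries where they do the work, as an engineer would, in place of code of your own. Each camera call takes 0.05 s, during which the arm holds its last target. There are 200 camera calls.

## Working session

There is one attempt and no reset: what is moved stays moved. The work goes in short steps, Python scripts to look and compute and a shell command to move; the robot and the scene stay as the last step left them, time stands still between calls to the robot, and variables do not carry over. Pictures are saved under pics/ and viewed, at most 10 in all, crops included, and the job is handed in when it is done.

```bash
mkdir -p pics; ls; python3 - <<'E'
from station import state, read_camera
import cv2
print(state())
for n in ("top","side"):
    c=read_camera(n); cv2.imwrite(f"pics/{n}0.png",c["pixels"]); print(n,{k:c[k] for k in c if k!="pixels"})
E
```

```text
pics
{'time_s': 0.0, 'joints': array([ 1.26613455e+00,  2.64726952e-01,  1.60534932e+00, -1.00940691e-05,
        1.27367728e+00, -3.68822226e-02]), 'qd': array([-1.20967757e-04,  1.04568457e-03, -1.14534028e-03,  4.63627965e-04,
       -2.21923988e-05,  1.32792563e-03]), 'tau': array([-7.39548250e-04, -5.02111459e+01, -3.56874382e+01,  7.27286562e-02,
        2.94082670e-02, -1.44212077e-04]), 'tcp_pos': array([178.42478688, 650.41515427, 301.41882426]), 'tcp_rot': array([ 1.33488557e-01,  9.91049766e-01, -1.06555181e-03, -1.78860688e-04]), 'wrist_force': array([ 0.06855972, -0.13976271, -0.27354647]), 'moment': array([-0.04130917,  0.0619066 ,  0.00391157]), 'finger_force': 0.0, 'width': 88.37355505299506}
top {'fx': 425.33366736115, 'fy': 425.33366736115, 'cx': 280.70312427743403, 'cy': 211.08589656002906, 'k1': -0.06585437215262582, 'R': array([[-0.01099092, -0.99989402,  0.0095475 ],
       [-0.99173089,  0.00967928, -0.12796936],
       [ 0.12786338, -0.01087505, -0.99173217]]), 't': array([  73.08952681,  575.01339776, 1065.41731444])}
side {'fx': 518.32740940603, 'fy': 518.32740940603, 'cx': 281.21370935868345, 'cy': 210.73701275423574, 'k1': 0.012033003083673785, 'R': array([[-0.84036954, -0.54180839,  0.01492318],
       [-0.38563193,  0.57833181, -0.71890218],
       [ 0.38087668, -0.60989835, -0.69495105]]), 't': array([ 490.7523416 ,  285.79824659, 1135.2077403 ])}
```

View pics/top0.png

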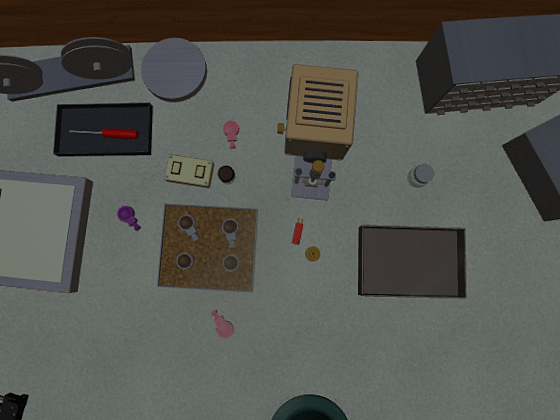

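View pics/side0.png

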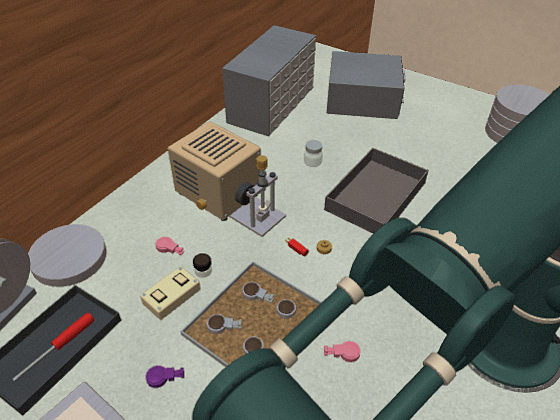

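The top view shows:
- **Candidates for the rejects:** grey clipped lenses in the tray at (187,222) and (230,228).
- **Not wanted:** unclipped lenses at (184,261) and (231,263), pink ones at (231,130) and (224,329), and a purple one at (127,214).
- **Other targets:** bin around (412,262), knob at about (318,167).

I choose the two grey clipped ones in the tray, and check them in a close crop.

```bash
cat > h.py <<'E'
import numpy as np, cv2
from station import state, read_camera
def rays(c,uv):
    K=np.array([[c["fx"],0,c["cx"]],[0,c["fy"],c["cy"]],[0,0,1]])
    n=cv2.undistortPoints(np.float64(uv).reshape(-1,1,2),K,np.array([c["k1"],0,0,0,0])).reshape(-1,2)
    R=np.array(c["R"]);o=-R.T@np.array(c["t"])
    return o,(np.c_[n,np.ones(len(n))])@R
def onplane(c,uv,z):
    o,d=rays(c,uv); return o+d*((z-o[2])/d[:,2])[:,None]
E
python3 - <<'E'
from h import *
c=read_camera("top"); im=c["pixels"]
cr=im[195:295,155:262]; cv2.imwrite("pics/crop1.png",cv2.resize(cr,None,fx=6,fy=6,interpolation=cv2.INTER_CUBIC)[:600,:800])
for (x0,x1,y0,y1,n) in ((175,215,208,248,'A'),(217,250,213,252,'B'),(172,200,250,275,'g1'),(218,245,250,277,'g2')):
    p=im[y0:y1,x0:x1].astype(int); sat=p.max(2)-p.min(2)
    m=((sat<28)&(p.max(2)>70)).astype(np.uint8)
    dark=(p.max(2)<75).astype(np.uint8)
    for nm,mm in(('metal',m),('dark',dark)):
        k,l,s,ce=cv2.connectedComponentsWithStats(mm); 
        for i in range(1,k):
            if s[i,4]>25: print(n,nm,s[i],ce[i]+[x0,y0],onplane(c,ce[i]+[x0,y0],22)[0].round(1))
print("tray",onplane(c,[(164,206),(257,209),(254,290),(159,288)],15).round(0).tolist())
print("bin",onplane(c,[(360,226),(465,228),(466,297),(359,295)],50).round(0).tolist())
print("knob",onplane(c,[(318.5,166)],211).round(0).tolist())
E
```

```text
A metal [  3   6  20  27 156] [188.92948718 228.06410256] [535.2 307.4  22. ]
A dark [  0   0  40  40 811] [197.45006165 224.50924784] [544.3 285.2  22. ]
A dark [  0  18  17  22 163] [180.75460123 237.19631902] [511.5 328.5  22. ]
B metal [  5   5  16  30 166] [230.46385542 234.29518072] [517.9 198.6  22. ]
B dark [  0   0  33  31 512] [233.33007812 224.62109375] [543.2 191.2  22. ]
B dark [  0  20  13  19 119] [221.75630252 242.80672269] [495.9 221.2  22. ]
B dark [13 30 18  9 72] [238.         247.69444444] [482.8 178.9  22. ]
g1 metal [ 4  2 17 18 77] [184.        260.5974026] [450.7 319.   22. ]
g1 dark [ 0  0 12 12 57] [176.12280702 253.78947368] [468.4 339.9  22. ]
g1 dark [  0   0  28  25 399] [186.35338346 263.3358396 ] [443.6 312.8  22. ]
g2 metal [ 4  4 18 18 92] [230.58695652 262.36956522] [445.1 198.1  22. ]
g2 dark [  0   2  27  25 351] [230.95156695 265.14245014] [438.  197.1  22. ]
g2 dark [20  2  7  9 29] [241.55172414 256.27586207] [460.6 169.7  22. ]
tray [[595.0, 376.0, 15.0], [585.0, 129.0, 15.0], [374.0, 138.0, 15.0], [380.0, 385.0, 15.0]]
bin [[534.0, -135.0, 50.0], [525.0, -410.0, 50.0], [349.0, -402.0, 50.0], [360.0, -127.0, 50.0]]
knob [[653.0, -16.0, 211.0]]
```

View pics/crop1.png

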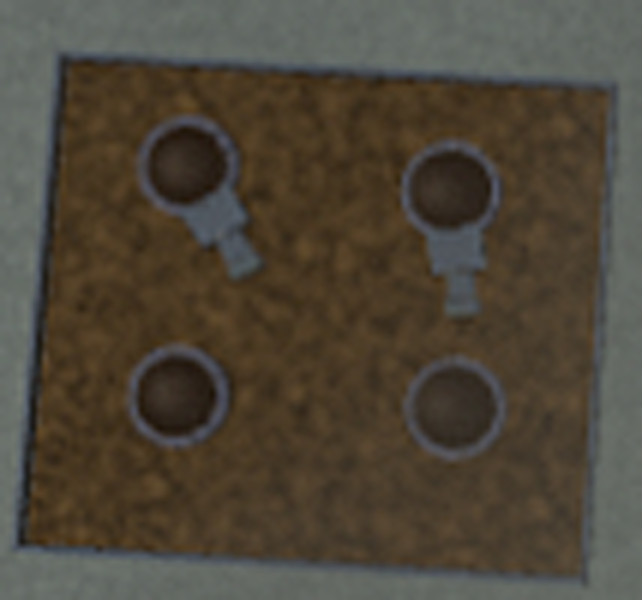

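The crop confirms it: both upper lenses carry clips. A centre is at about (186.2,222.5) with its clip end at (195.7,239.2). B centre is at about (230,226.3) with its clip end at (231.7,245.8). The two lower lenses are bare.

```bash
cat >> h.py <<'E'
from scipy.spatial.transform import Rotation as Ro
def go(p,yaw=None):
    "tool-frame shift (mm) to world TCP p, and tool z turn (rad) to bring tool y to yaw (deg, mod 180)"
    s=state(); R=Ro.from_quat(s["tcp_rot"]); M=R.as_matrix()
    y=np.degrees(np.arctan2(M[1,1],M[0,1]))
    out="shift(before turn) %s"%(R.inv().apply(np.array(p)-s["tcp_pos"]).round(1))
    if yaw is not None:
        d=(yaw-y+90)%180-90; out+=" turn %.3f; after turn: shift %s"%(-np.radians(d),(Ro.from_rotvec([0,0,np.radians(d)])*R).inv().apply(np.array(p)-s["tcp_pos"]).round(1))
    print("tcp",s["tcp_pos"].round(1),"yaw %.1f"%y,"tilt",M[:,2].round(4),"J",s["joints"].round(2),"->",out)
E
python3 - <<'E'
from h import *
c=read_camera("top")
for n,a,b in(("A",(186.2,222.5),(195.7,239.2)),("B",(230,226.3),(231.7,245.8))):
    p,q=onplane(c,[a,b],22)[0],onplane(c,[b],16)[0]; d=q-p
    ang=np.degrees(np.arctan2(d[1],d[0])); print(n,p.round(1),"clip dir",ang.round(1),np.hypot(d[0],d[1]).round(1))
    go([p[0],p[1],180],ang+90)
E
```

```text
A [549.9 314.8  22. ] clip dir -150.7 50.0
tcp [178.5 650.6 301.9] yaw 74.7 tilt [-4.0e-04 -1.4e-03 -1.0e+00] J [ 1.27  0.26  1.6  -0.    1.27 -0.04] -> shift(before turn) [-447.  -225.4  122.2] turn -0.778; after turn: shift [-159.9 -474.3  122.5]
B [538.8 199.9  22. ] clip dir -175.5 50.8
tcp [178.5 650.6 301.9] yaw 74.7 tilt [-4.0e-04 -1.4e-03 -1.0e+00] J [ 1.27  0.26  1.6  -0.    1.27 -0.04] -> shift(before turn) [-466.7 -339.1  122.3] turn -0.346; after turn: shift [-324.1 -477.3  122.5]
```

```bash
python3 -m jog '[[[0,0,-0.111],[0,0,0],1],[[0,0,-0.111],[0,0,0],1],[[0,0,-0.111],[0,0,0],1],[[0,0,-0.111],[0,0,0],1],[[0,0,-0.111],[0,0,0],1]]' 15
python3 -m jog '[[[0,0,-0.111],[0,0,0],1],[[0,0,-0.111],[0,0,0],1],[[0,0,0],[-11,-32,2],0.8],[[0,0,0],[-11,-32,2],0.8],[[0,0,0],[-11,-32,2],0.8]]'
python3 -m jog '[[[0,0,0],[-11,-32,5],0.8],[[0,0,0],[-11,-32,5],0.8],[[0,0,0],[-11,-32,5],0.8],[[0,0,0],[-11,-32,5],0.8],[[0,0,0],[-11,-32,5],0.8]]'
python3 -m jog '[[[0,0,0],[-11,-32,5],0.8],[[0,0,0],[-11,-32,5],0.8],[[0,0,0],[-11,-32,5],0.8],[[0,0,0],[-11,-32,5],0.8],[[0,0,0],[-11,-32,5],0.8]]'
python3 -m jog '[[[0,0,0],[0,0,0],0.8],[[0,0,0],[0,0,0],0.8]]'
python3 -c "
from h import *
go([549.9,314.8,180],119.3); c=read_camera('wrist'); cv2.imwrite('pics/w1.png',c['pixels']); print(c['R'],c['t'])"
```

```text
time_s: 0.62
tcp_pos: [178.6, 650.8, 302.3]
tcp_rot: [-0.146, 0.989, -0.0, -0.0]
wrist_force: [-0.8, 0.2, 0.6]
width: 88.0
finger_force: 0.0
time_s: 1.03
tcp_pos: [254.4, 582.6, 296.3]
tcp_rot: [-0.253, 0.968, -0.0, -0.0]
wrist_force: [1.1, -0.7, 0.3]
width: 71.4
finger_force: 0.0
time_s: 1.45
tcp_pos: [381.1, 469.0, 271.4]
tcp_rot: [-0.252, 0.968, -0.0, -0.0]
wrist_force: [-0.2, 0.4, -0.3]
width: 70.4
finger_force: 0.0
time_s: 1.87
tcp_pos: [507.2, 356.1, 246.4]
tcp_rot: [-0.252, 0.968, 0.0, -0.0]
wrist_force: [0.3, 0.0, 0.2]
width: 70.7
finger_force: 0.0
time_s: 2.03
tcp_pos: [507.1, 355.9, 245.9]
tcp_rot: [-0.25, 0.968, -0.0, -0.001]
wrist_force: [-0.7, 0.1, 0.6]
width: 70.5
finger_force: 0.0
tcp [507.1 355.9 245.9] yaw 119.0 tilt [-1.3e-03 -6.0e-04 -1.0e+00] J [ 0.57  0.2   1.79  0.    1.15 -1.5 ] -> shift(before turn) [-17.6 -56.7  65.9] turn -0.006; after turn: shift [-17.3 -56.8  65.9]
[[-4.82863633e-01  8.75695112e-01  8.85146793e-04]
 [ 8.32146219e-01  4.58535247e-01  3.11894369e-01]
 [ 2.72718503e-01  1.51339020e-01 -9.50116371e-01]] [ -66.93517366 -610.34622159  145.09441027]
```

```bash
python3 -m jog '[[[0,0,0],[-6,-19,22],0.8],[[0,0,0],[-6,-19,22],0.8],[[0,0,0],[-6,-19,22],0.8],[[0,0,0],[0,0,0],0.8],[[0,0,0],[0,0,0],0.8]]'
python3 -c "
from h import *
c=read_camera('wrist'); cv2.imwrite('pics/w1.png',c['pixels'])
R,t=np.array(c['R']),np.array(c['t'])
def pr(P):
    q=(R@np.array(P).T).T+t; return cv2.projectPoints(q.reshape(-1,1,3),np.zeros(3),np.zeros(3),np.array([[c['fx'],0,c['cx']],[0,c['fy'],c['cy']],[0,0,1.]]),np.array([c['k1'],0,0,0,0.]))[0].reshape(-1,2)
print(pr([[549.9,314.8,22]]).round())"
```

```text
time_s: 2.5
tcp_pos: [548.3, 316.7, 179.2]
tcp_rot: [-0.252, 0.968, -0.0, -0.002]
wrist_force: [0.4, 0.0, 0.4]
width: 70.6
finger_force: 0.0
[[278. 213.]]
```

View pics/w1.png

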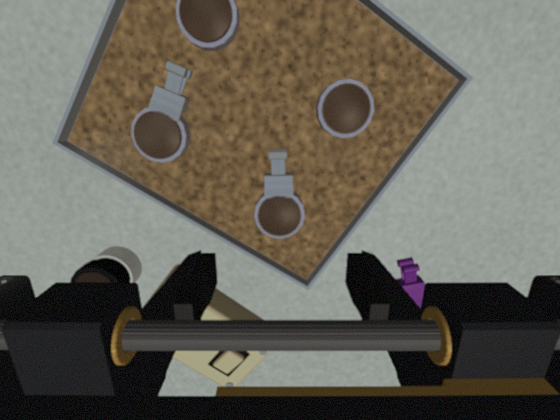

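Wrist view: reject A is centred at (279,214), where I predicted it, with its clip straight up at (277,155). It lies midway between the fingers, so I go down and grip.

```bash
python3 -m jog '[[[0,0,0],[-0.5,-2.4,26],0.66],[[0,0,0],[0,0,26],0.66],[[0,0,0],[0,0,26],0.66],[[0,0,0],[0,0,20],0.66],[[0,0,0],[0,0,9],0.66]]'
python3 -m jog '[[[0,0,0],[0,0,0],0.66],[[0,0,0],[0,0,0],0.66]]'
```

```text
time_s: 2.97
tcp_pos: [549.7, 315.7, 72.5]
tcp_rot: [-0.253, 0.968, 0.0, -0.001]
wrist_force: [-0.2, -0.6, 0.2]
width: 58.3
finger_force: 0.0
time_s: 3.13
tcp_pos: [551.5, 315.8, 75.0]
tcp_rot: [-0.252, 0.968, 0.0, 0.001]
wrist_force: [-0.2, 0.8, -0.0]
width: 58.4
finger_force: 0.0
```

```bash
python3 -m jog '[[[0,0,0],[0,0,2],0.66],[[0,0,0],[0,0,0],0.4],[[0,0,0],[0,0,0],0.4],[[0,0,0],[0,0,0],0.4],[[0,0,0],[0,0,0],0.4]]' 20
python3 -m jog '[[[0,0,0],[0,0,0],0.3],[[0,0,0],[0,0,0],0.3],[[0,0,0],[0,0,0],0.3]]'
```

```text
time_s: 3.55
tcp_pos: [552.2, 315.1, 73.2]
tcp_rot: [-0.252, 0.968, 0.0, 0.001]
wrist_force: [-1.9, 0.9, 5.0]
width: 43.1
finger_force: 20.0
time_s: 3.8
tcp_pos: [552.2, 315.1, 73.2]
tcp_rot: [-0.252, 0.968, 0.0, 0.001]
wrist_force: [-0.8, 1.3, 6.0]
width: 42.8
finger_force: 20.0
```

```bash
python3 -m jog '[[[0,0,0],[0,0,-10],0.3],[[0,0,0],[0,0,-25],0.3],[[0,0,0],[0,0,-25],0.3],[[0,0,0],[0,0,-25],0.3],[[0,0,0],[0,0,-20],0.3]]' 25
python3 -m jog '[[[0,0,0.1],[0,0,0],0.3],[[0,0,0.1],[0,0,0],0.3],[[0,0,0.1],[0,0,0],0.3],[[0,0,0.1],[0,0,0],0.3],[[0,0,0.11],[0,0,0],0.3]]' 25
python3 -c "
from h import *
go([455,-205,180],90); c=read_camera('wrist'); cv2.imwrite('pics/w2.png',c['pixels'])"
```

```text
time_s: 4.22
tcp_pos: [551.6, 314.4, 178.7]
tcp_rot: [-0.252, 0.968, -0.0, 0.0]
wrist_force: [0.4, -0.1, -0.7]
width: 43.0
finger_force: 25.0
time_s: 4.63
tcp_pos: [551.1, 314.1, 176.9]
tcp_rot: [0.003, 1.0, -0.0, -0.0]
wrist_force: [-0.7, -0.2, -0.8]
width: 43.0
finger_force: 25.0
tcp [551.1 314.1 176.9] yaw 89.7 tilt [-4.e-04 -5.e-04 -1.e+00] J [ 0.48  0.29  1.81 -0.    1.04 -1.09] -> shift(before turn) [  93.  -519.7   -2.8] turn -0.006; after turn: shift [  96.1 -519.1   -2.8]
```

View pics/w2.png

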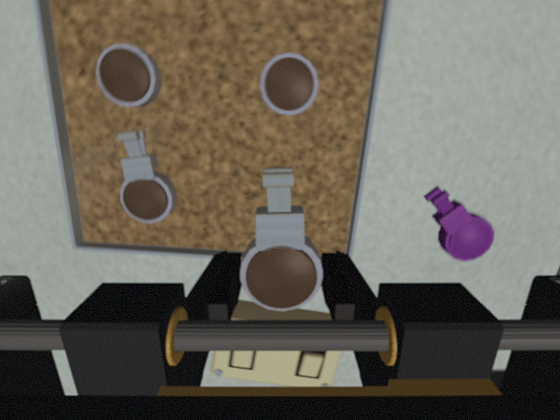

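The wrist view shows lens A held level between the fingers at (280,275), with its clip straight up. Carrying it to the bin.

```bash
python3 -m jog '[[[0,0,0],[6,-16,0],0.3],[[0,0,0],[6,-32.5,0],0.3],[[0,0,0],[6,-32.5,0],0.3],[[0,0,0],[6,-32.5,0],0.3],[[0,0,0],[6,-32.5,0],0.3]]'
python3 -m jog '[[[0,0,0],[6,-32.5,0],0.3],[[0,0,0],[6,-32.5,0],0.3],[[0,0,0],[6,-32.5,0],0.3],[[0,0,0],[6,-32.5,0],0.3],[[0,0,0],[6,-32.5,0],0.3]]'
python3 -m jog '[[[0,0,0],[6,-32.5,0],0.3],[[0,0,0],[6,-32.5,0],0.3],[[0,0,0],[6,-32.5,0],0.3],[[0,0,0],[6,-32.5,0],0.3],[[0,0,0],[6,-32,0],0.3]]'
python3 -m jog '[[[0,0,0],[3,-16,0],0.3],[[0,0,0],[0,0,0],0.3]]'
python3 -c "
from h import *
go([455,-205,75],90)"
```

```text
time_s: 5.1
tcp_pos: [520.5, 167.2, 176.7]
tcp_rot: [-0.001, 1.0, -0.0, -0.0]
wrist_force: [-0.9, -0.2, -0.8]
width: 43.1
finger_force: 25.0
time_s: 5.52
tcp_pos: [490.3, 4.5, 176.9]
tcp_rot: [-0.001, 1.0, -0.0, 0.0]
wrist_force: [0.6, -0.4, -0.6]
width: 43.0
finger_force: 25.0
time_s: 5.93
tcp_pos: [460.1, -157.4, 177.0]
tcp_rot: [-0.001, 1.0, -0.0, 0.0]
wrist_force: [0.3, 0.1, -1.0]
width: 42.6
finger_force: 25.0
time_s: 6.1
tcp_pos: [457.3, -174.8, 177.1]
tcp_rot: [0.001, 1.0, -0.001, 0.0]
wrist_force: [0.5, -0.0, 0.1]
width: 43.0
finger_force: 25.0
tcp [ 457.3 -174.8  177.1] yaw 89.9 tilt [ 1.0e-04 -1.3e-03 -1.0e+00] J [-0.42  0.03  2.12 -0.    0.99 -1.98] -> shift(before turn) [  2.2 -30.  102.1] turn -0.002; after turn: shift [  2.3 -30.  102.1]
```

```bash
python3 -m jog '[[[0,0,0],[2,-30,0],0.3],[[0,0,0],[0,0,30],0.3],[[0,0,0],[0,0,30],0.3],[[0,0,0],[0,0,24],0.3],[[0,0,0],[0,0,10],0.3]]'
python3 -m jog '[[[0,0,0],[0,0,4],0.3],[[0,0,0],[0,0,2],0.3],[[0,0,0],[0,0,0],0.3],[[0,0,0],[0,0,0],0.3]]'
```

```text
time_s: 6.52
tcp_pos: [453.7, -200.1, 79.5]
tcp_rot: [-0.0, 1.0, 0.001, -0.003]
wrist_force: [-0.1, -0.3, -1.2]
width: 42.9
finger_force: 25.0
time_s: 6.85
tcp_pos: [457.2, -202.1, 78.1]
tcp_rot: [0.0, 1.0, -0.001, 0.001]
wrist_force: [0.2, -0.3, -0.4]
width: 43.1
finger_force: 25.0
```

```bash
python3 -m jog '[[[0,0,0],[0,0,2],0.3],[[0,0,0],[0,0,0],0.3],[[0,0,0],[0,0,0],0.3]]'
python3 -m jog '[[[0,0,0],[0,0,1.5],0.3],[[0,0,0],[0,0,0],0.3],[[0,0,0],[0,0,0],0.3]]'
python3 -m jog '[[[0,0,0],[0,0,1],0.3],[[0,0,0],[0,0,0],0.3],[[0,0,0],[0,0,0],0.3]]'
```

```text
time_s: 7.1
tcp_pos: [456.4, -202.0, 75.4]
tcp_rot: [0.0, 1.0, -0.0, 0.001]
wrist_force: [-0.7, 0.0, -1.0]
width: 43.1
finger_force: 25.0
time_s: 7.35
tcp_pos: [456.5, -202.1, 74.1]
tcp_rot: [0.0, 1.0, -0.0, 0.001]
wrist_force: [-1.0, 1.0, 4.9]
width: 42.9
finger_force: 25.0
time_s: 7.6
tcp_pos: [456.5, -202.2, 74.0]
tcp_rot: [0.0, 1.0, -0.0, 0.0]
wrist_force: [-3.7, 2.1, 14.6]
width: 43.4
finger_force: 25.0
```

Contact with the floor; release to 60 mm and rise.

```bash
python3 -m jog '[[[0,0,0],[0,0,-1],0.55],[[0,0,0],[0,0,0],0.66],[[0,0,0],[0,0,0],0.66],[[0,0,0],[0,0,0],0.66],[[0,0,0],[0,0,0],0.66]]'
python3 -m jog '[[[0,0,0],[0,0,-15],0.66],[[0,0,0],[0,0,-30],0.66],[[0,0,0],[0,0,-30],0.66],[[0,0,0],[0,0,-30],0.66],[[0,0,0],[0,0,0],0.66]]'
python3 -c "
from h import *
go([538.8,199.9,180],94.5); c=read_camera('wrist'); cv2.imwrite('pics/w3.png',c['pixels'])"
```

```text
time_s: 8.02
tcp_pos: [455.8, -201.8, 72.9]
tcp_rot: [0.0, 1.0, 0.0, -0.0]
wrist_force: [0.2, -0.4, 0.8]
width: 58.3
finger_force: 0.0
time_s: 8.43
tcp_pos: [459.4, -203.6, 184.3]
tcp_rot: [0.0, 1.0, -0.002, 0.005]
wrist_force: [0.6, -1.0, 0.4]
width: 58.1
finger_force: 0.0
tcp [ 459.4 -203.6  184.3] yaw 90.0 tilt [ 0.0095 -0.0048 -0.9999] J [-0.47  0.04  2.09 -0.    1.   -2.04] -> shift(before turn) [-79.  403.5   3.1] turn -0.079; after turn: shift [-110.8  396.     3.5]
```

View pics/w3.png

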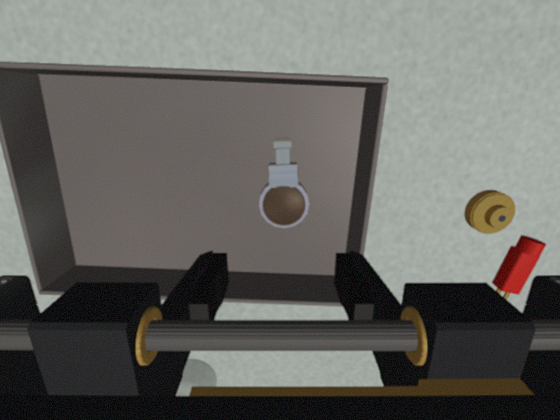

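Lens A lies flat in the bin at (284,205), let go. Moving to lens B.

```bash
python3 -m jog '[[[0,0,-0.079],[0,0,0],0.66],[[0,0,0],[-8,28,0],0.66],[[0,0,0],[-8,28.5,0],0.66],[[0,0,0],[-8,28.5,0],0.66],[[0,0,0],[-8,28.5,0],0.66]]'
python3 -m jog '[[[0,0,0],[-8,28,0],0.66],[[0,0,0],[-8,28.5,0],0.66],[[0,0,0],[-8,28.5,0],0.66],[[0,0,0],[-8,28.5,0],0.66],[[0,0,0],[-8,28.5,0],0.66]]'
python3 -m jog '[[[0,0,0],[-8,28,0],0.66],[[0,0,0],[-8,28.5,0],0.66],[[0,0,0],[-8,28.5,0],0.66],[[0,0,0],[-8,28.5,0],0.66],[[0,0,0],[-8,28.5,0],0.66]]'
python3 -m jog '[[[0,0,0],[0,0,0],0.66],[[0,0,0],[0,0,0],0.66],[[0,0,0],[0,0,0],0.66]]'
python3 -c "
from h import *
go([538.8,199.9,180],94.5); c=read_camera('wrist'); im=c['pixels'];cv2.imwrite('pics/w4.png',im)"
```

```text
time_s: 8.9
tcp_pos: [478.0, -85.0, 176.4]
tcp_rot: [-0.039, 0.999, 0.0, -0.001]
wrist_force: [0.4, 0.5, 0.2]
width: 58.2
finger_force: 0.0
time_s: 9.32
tcp_pos: [506.7, 59.9, 176.4]
tcp_rot: [-0.039, 0.999, -0.0, -0.001]
wrist_force: [1.1, -0.1, 0.0]
width: 57.9
finger_force: 0.0
time_s: 9.73
tcp_pos: [535.6, 204.4, 176.1]
tcp_rot: [-0.039, 0.999, -0.0, -0.001]
wrist_force: [1.4, -0.2, -0.2]
width: 58.2
finger_force: 0.0
time_s: 9.98
tcp_pos: [535.5, 202.6, 176.5]
tcp_rot: [-0.039, 0.999, -0.001, -0.001]
wrist_force: [-1.0, -0.2, 0.8]
width: 58.0
finger_force: 0.0
tcp [535.5 202.6 176.5] yaw 94.5 tilt [-0.0028 -0.0014 -1.    ] J [ 0.32  0.18  1.95 -0.    1.01 -1.33] -> shift(before turn) [-3.1 -3.  -3.5] turn 0.000; after turn: shift [-3.1 -3.  -3.5]
```

View pics/w4.png

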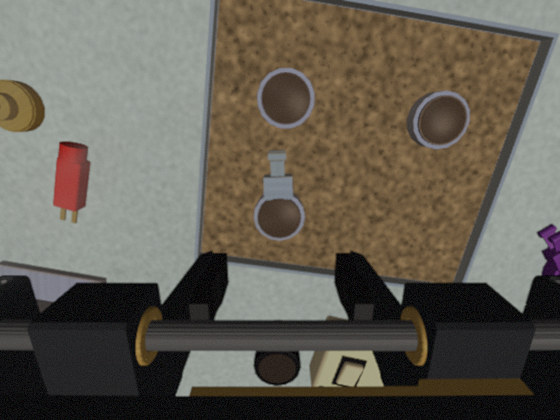

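Lens B is at (279,216), clip pointing straight up at (276,160), almost on the gripper's centre line.

```bash
python3 -c "
from h import *
c=read_camera('wrist'); p=onplane(c,[(279,216)],22)[0]; print(p); go([p[0],p[1],73])"
```

```text
[537.98932352 200.680446    22.        ]
tcp [535.8 202.  177.2] yaw 94.4 tilt [-0.0018 -0.001  -1.    ] J [ 0.32  0.18  1.95 -0.    1.01 -1.33] -> shift(before turn) [ -2.3  -1.4 104.2]
```

```bash
python3 -m jog '[[[0,0,0],[-2.5,-1.5,26],0.66],[[0,0,0],[0,0,26],0.66],[[0,0,0],[0,0,26],0.66],[[0,0,0],[0,0,18],0.66],[[0,0,0],[0,0,6],0.66]]'
python3 -m jog '[[[0,0,0],[0,0,0],0.66],[[0,0,0],[0,0,0],0.66]]'
```

```text
time_s: 10.5
tcp_pos: [536.6, 199.7, 72.7]
tcp_rot: [-0.038, 0.999, -0.001, -0.003]
wrist_force: [-0.8, 1.5, 0.4]
width: 58.4
finger_force: 0.0
time_s: 10.67
tcp_pos: [539.4, 201.2, 76.6]
tcp_rot: [-0.039, 0.999, -0.0, 0.0]
wrist_force: [-0.5, -0.1, 0.1]
width: 58.0
finger_force: 0.0
```

```bash
python3 -m jog '[[[0,0,0],[0,0,2.5],0.66],[[0,0,0],[0,0,0],0.4],[[0,0,0],[0,0,0],0.4],[[0,0,0],[0,0,0],0.4],[[0,0,0],[0,0,0],0.4]]' 25
python3 -m jog '[[[0,0,0],[0,0,0],0.3],[[0,0,0],[0,0,-10],0.3],[[0,0,0],[0,0,-30],0.3],[[0,0,0],[0,0,-30],0.3],[[0,0,0],[0,0,-32],0.3]]'
python3 -m jog '[[[0,0,0.08],[0,0,0],0.3],[[0,0,0],[0,0,0],0.3]]'
python3 -c "
from h import *
go([455,-322,180],90)"
```

```text
time_s: 11.08
tcp_pos: [539.9, 202.1, 74.9]
tcp_rot: [-0.039, 0.999, 0.0, 0.001]
wrist_force: [-1.2, -1.0, 4.4]
width: 43.1
finger_force: 25.0
time_s: 11.5
tcp_pos: [537.9, 201.6, 175.9]
tcp_rot: [-0.039, 0.999, -0.0, -0.002]
wrist_force: [-0.1, -0.2, -0.4]
width: 42.8
finger_force: 25.0
time_s: 11.67
tcp_pos: [540.6, 202.5, 178.9]
tcp_rot: [0.002, 1.0, 0.001, 0.003]
wrist_force: [-0.1, 0.1, -1.7]
width: 42.8
finger_force: 25.0
tcp [540.6 202.5 178.9] yaw 89.8 tilt [ 0.0051  0.0018 -1.    ] J [ 0.32  0.19  1.94  0.    1.01 -1.25] -> shift(before turn) [  83.7 -524.9   -2.5] turn -0.004; after turn: shift [  85.6 -524.5   -2.5]
```

Lens B held (width 43 mm). Carrying it over.

```bash
python3 -m jog '[[[0,0,0],[5,-20,0],0.3],[[0,0,0],[5,-31,0],0.3],[[0,0,0],[5,-31,0],0.3],[[0,0,0],[5,-31,0],0.3],[[0,0,0],[5,-31,0],0.3]]'
python3 -m jog '[[[0,0,0],[5,-31,0],0.3],[[0,0,0],[5,-31,0],0.3],[[0,0,0],[5,-31,0],0.3],[[0,0,0],[5,-31,0],0.3],[[0,0,0],[5,-31,0],0.3]]'
python3 -m jog '[[[0,0,0],[5,-31,0],0.3],[[0,0,0],[5,-31,0],0.3],[[0,0,0],[5,-31,0],0.3],[[0,0,0],[5,-31,0],0.3],[[0,0,0],[5,-31,0],0.3]]'
python3 -m jog '[[[0,0,0],[5,-31,0],0.3],[[0,0,0],[4,-25,0],0.3],[[0,0,0],[0,-15,0],0.3],[[0,0,0],[0,0,0],0.3],[[0,0,0],[0,0,0],0.3]]'
python3 -c "
from h import *
go([455,-322,76],90)"
```

```text
time_s: 12.08
tcp_pos: [512.1, 56.8, 174.2]
tcp_rot: [-0.001, 1.0, -0.0, -0.002]
wrist_force: [0.1, -0.7, -0.1]
width: 42.7
finger_force: 25.0
time_s: 12.5
tcp_pos: [486.8, -98.0, 174.3]
tcp_rot: [-0.0, 1.0, 0.0, -0.002]
wrist_force: [1.0, 0.5, -0.8]
width: 42.4
finger_force: 25.0
time_s: 12.92
tcp_pos: [461.7, -252.7, 174.2]
tcp_rot: [-0.0, 1.0, 0.001, -0.001]
wrist_force: [0.4, 0.7, -0.6]
width: 42.7
finger_force: 25.0
time_s: 13.33
tcp_pos: [453.7, -322.7, 174.7]
tcp_rot: [0.001, 1.0, 0.001, -0.001]
wrist_force: [0.9, 0.2, -1.2]
width: 42.8
finger_force: 25.0
tcp [ 453.7 -322.7  174.7] yaw 89.9 tilt [-0.0015  0.002  -1.    ] J [-0.66  0.16  1.98  0.    1.   -2.23] -> shift(before turn) [-1.5  0.5 98.7] turn -0.003; after turn: shift [-1.5  0.5 98.7]
```

```bash
python3 -m jog '[[[0,0,0],[0,0,30],0.3],[[0,0,0],[0,0,30],0.3],[[0,0,0],[0,0,24],0.3],[[0,0,0],[0,0,10],0.3],[[0,0,0],[0,0,2],0.3]]'
python3 -m jog '[[[0,0,0],[0,0,0],0.3],[[0,0,0],[0,0,0],0.3],[[0,0,0],[0,0,0],0.3]]'
python3 -m jog '[[[0,0,0],[0,0,1.5],0.3],[[0,0,0],[0,0,0],0.3],[[0,0,0],[0,0,0],0.3]]'
```

```text
time_s: 13.75
tcp_pos: [452.6, -320.0, 76.7]
tcp_rot: [-0.0, 1.0, 0.002, -0.003]
wrist_force: [-0.6, -0.4, -0.5]
width: 42.7
finger_force: 25.0
time_s: 14.0
tcp_pos: [455.5, -323.5, 81.5]
tcp_rot: [0.001, 1.0, -0.001, 0.001]
wrist_force: [-0.1, 0.2, 0.3]
width: 42.8
finger_force: 25.0
time_s: 14.25
tcp_pos: [454.6, -323.3, 79.0]
tcp_rot: [0.001, 1.0, -0.0, 0.001]
wrist_force: [-0.5, 0.1, -1.0]
width: 42.7
finger_force: 25.0
```

```bash
python3 -m jog '[[[0,0,0],[0,0,2],0.3],[[0,0,0],[0,0,0],0.3],[[0,0,0],[0,0,0],0.3]]'
python3 -m jog '[[[0,0,0],[0,0,1],0.3],[[0,0,0],[0,0,0],0.3],[[0,0,0],[0,0,0],0.3]]'
python3 -m jog '[[[0,0,0],[0,0,1],0.3],[[0,0,0],[0,0,0],0.3],[[0,0,0],[0,0,0],0.3]]'
```

```text
time_s: 14.5
tcp_pos: [454.0, -322.9, 76.0]
tcp_rot: [0.001, 1.0, 0.0, -0.0]
wrist_force: [-0.1, 0.8, -1.3]
width: 42.8
finger_force: 25.0
time_s: 14.75
tcp_pos: [454.2, -323.0, 75.9]
tcp_rot: [0.001, 1.0, 0.0, -0.0]
wrist_force: [-2.0, 1.3, 4.7]
width: 42.8
finger_force: 25.0
time_s: 15.0
tcp_pos: [454.2, -323.0, 75.8]
tcp_rot: [0.001, 1.0, 0.0, -0.0]
wrist_force: [-4.3, 3.4, 13.0]
width: 43.0
finger_force: 25.0
```

```bash
python3 -m jog '[[[0,0,0],[0,0,-1],0.55],[[0,0,0],[0,0,0],0.66],[[0,0,0],[0,0,0],0.66],[[0,0,0],[0,0,0],0.66],[[0,0,0],[0,0,0],0.66]]'
python3 -m jog '[[[0,0,0],[0,0,-15],0.66],[[0,0,0],[0,0,-35],0.66],[[0,0,0],[0,0,-35],0.66],[[0,0,0],[0,0,-35],0.66],[[0,0,0],[0,0,-35],0.66]]'
python3 -m jog '[[[0,0,0],[0,0,-35],0.66],[[0,0,0],[0,0,-35],0.66],[[0,0,0],[0,0,0],0.66]]'
python3 -c "
from h import *
a=read_camera('top');b=read_camera('side');w=read_camera('wrist')
cr=[cv2.resize(a['pixels'][140:210,280:350],(400,400),interpolation=2),cv2.resize(b['pixels'][140:240,220:320],(400,400),interpolation=2)]
cv2.imwrite('pics/k.png',np.vstack([np.hstack(cr),np.hstack([cv2.resize(w['pixels'],(266,200)),cv2.resize(a['pixels'][215:305,350:475],(278,200)),np.zeros((200,256,3),np.uint8)])]))
for n,c,(x0,x1,y0,y1) in(('top',a,(300,340,150,185)),('side',b,(245,280,145,185))):
    h=cv2.cvtColor(c['pixels'],cv2.COLOR_BGR2HSV)[y0:y1,x0:x1]; m=((h[...,0]>10)&(h[...,0]<30)&(h[...,1]>125)).astype(np.uint8)
    k,l,s,ce=cv2.connectedComponentsWithStats(m)
    for i in range(1,k):
        if s[i,4]>15: print(n,s[i]+[x0,y0,0,0,0],ce[i]+[x0,y0])
go([653,-16,300],90)"
```

```text
time_s: 15.42
tcp_pos: [454.1, -322.9, 74.9]
tcp_rot: [0.001, 1.0, 0.0, -0.0]
wrist_force: [0.2, -0.3, 0.2]
width: 58.1
finger_force: 0.0
time_s: 15.83
tcp_pos: [453.9, -322.7, 231.3]
tcp_rot: [0.001, 1.0, 0.0, -0.0]
wrist_force: [0.4, -0.6, -0.5]
width: 58.3
finger_force: 0.0
time_s: 16.08
tcp_pos: [457.1, -325.2, 308.9]
tcp_rot: [0.001, 1.0, -0.004, 0.005]
wrist_force: [0.8, -1.6, 0.8]
width: 58.4
finger_force: 0.0
top [312 160  12  14 135] [317.53333333 166.34814815]
side [256 155  11  15 131] [261.20610687 162.22137405]
tcp [ 454.1 -322.9  300.1] yaw 89.9 tilt [ 2.e-04 -2.e-04 -1.e+00] J [-0.66  0.04  1.86  0.    1.24 -2.23] -> shift(before turn) [-1.983e+02  3.072e+02  1.000e-01] turn -0.002; after turn: shift [-1.989e+02  3.069e+02  1.000e-01]
```

View pics/k.png

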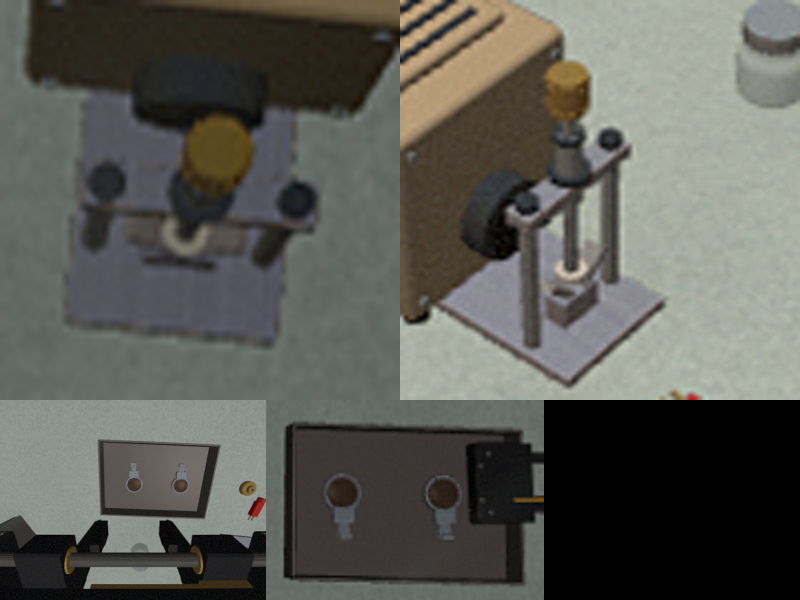

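Both rejects lie in the bin, let go. The knob is at about (318,166) in the top view and (261,162) in the side view.

```bash
python3 -c "
from h import *
a=read_camera('top');b=read_camera('side')
o1,d1=rays(a,[(317.6,166.3)]);o2,d2=rays(b,[(261.2,162.2)]);d1,d2=d1[0],d2[0]
s=np.linalg.lstsq(np.c_[d1,-d2],o2-o1,rcond=None)[0]; P,Q=o1+s[0]*d1,o2+s[1]*d2; print(P,Q); M=(P+Q)/2
print(onplane(a,[(318.4,165)],211),onplane(a,[(317.6,166.3)],199),onplane(b,[(261.2,162.2)],199)); go([M[0],M[1],300])"
```

```text
[655.50853384 -15.0364577  197.63805593] [655.05981626 -15.269197   197.55530642]
[[655.27588104 -15.52915995 211.        ]] [[655.18600966 -14.89887    199.        ]] [[654.02627817 -13.7902073  199.        ]]
tcp [ 453.4 -322.3  297.9] yaw 89.9 tilt [-0.003   0.0024 -1.    ] J [-0.66  0.05  1.86  0.    1.24 -2.23] -> shift(before turn) [-201.3  307.5   -2. ]
```

```bash
python3 -m jog '[[[0,0,0],[-20,30.7,0],0.66],[[0,0,0],[-20,30.7,0],0.66],[[0,0,0],[-20,30.7,0],0.66],[[0,0,0],[-20,30.7,0],0.66],[[0,0,0],[-20,30.7,0],0.66]]'
python3 -m jog '[[[0,0,0],[-20,30.7,0],0.66],[[0,0,0],[-20,30.7,0],0.66],[[0,0,0],[-20,30.7,0],0.66],[[0,0,0],[-20,30.7,0],0.66],[[0,0,0],[-20,30.7,0],0.66]]'
python3 -m jog '[[[0,0,0],[0,0,0],0.66],[[0,0,0],[0,0,0],0.66],[[0,0,0],[0,0,0],0.66]]'
python3 -c "
from h import *
go([655.3,-15.2,242])"
```

```text
time_s: 16.75
tcp_pos: [554.1, -167.9, 297.5]
tcp_rot: [0.001, 1.0, 0.001, -0.002]
wrist_force: [0.8, -0.6, -0.0]
width: 58.3
finger_force: 0.0
time_s: 17.17
tcp_pos: [654.5, -14.5, 297.2]
tcp_rot: [0.001, 1.0, 0.0, -0.002]
wrist_force: [0.1, -0.1, 0.1]
width: 57.9
finger_force: 0.0
time_s: 17.42
tcp_pos: [653.8, -16.4, 297.8]
tcp_rot: [0.001, 1.0, -0.0, -0.002]
wrist_force: [0.4, 0.0, 0.3]
width: 58.3
finger_force: 0.0
tcp [653.8 -16.4 297.8] yaw 89.9 tilt [-4.2e-03 -4.0e-04 -1.0e+00] J [-0.06  0.23  1.66 -0.    1.26 -1.63] -> shift(before turn) [-1.8  1.3 55.8]
```

```bash
python3 -m jog '[[[0,0,0],[-1.5,1.3,16],0.66],[[0,0,0],[0,0,16],0.66],[[0,0,0],[0,0,14],0.66],[[0,0,0],[0,0,7],0.66],[[0,0,0],[0,0,0],0.66]]'
python3 -m jog '[[[0,0,0],[0,0,0],0.66],[[0,0,0],[0,0,0],0.66]]'
python3 -c "
from h import *
go([655.3,-15.2,242]); c=read_camera('wrist'); cv2.imwrite('pics/w5.png',c['pixels'])"
```

```text
time_s: 17.83
tcp_pos: [654.3, -16.1, 244.1]
tcp_rot: [0.002, 1.0, 0.0, -0.003]
wrist_force: [-0.5, -0.2, -0.1]
width: 58.3
finger_force: 0.0
time_s: 18.0
tcp_pos: [656.6, -15.5, 248.1]
tcp_rot: [0.001, 1.0, -0.0, 0.001]
wrist_force: [0.4, -0.7, 0.8]
width: 58.2
finger_force: 0.0
tcp [656.6 -15.5 248.1] yaw 89.9 tilt [ 1.2e-03 -1.0e-04 -1.0e+00] J [-0.06  0.27  1.7  -0.    1.17 -1.63] -> shift(before turn) [1.3 0.3 6.1]
```

View pics/w5.png

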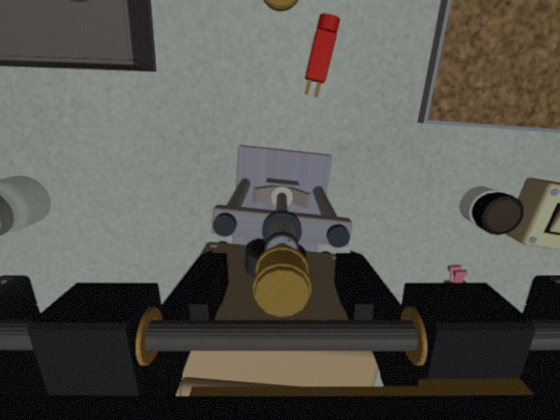

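The knob, at (282,285), is centred between the fingers. Lowering 5 mm and gripping.

```bash
python3 -m jog '[[[0,0,0],[1,0.3,5],0.66],[[0,0,0],[0,0,0],0.2],[[0,0,0],[0,0,0],0.2],[[0,0,0],[0,0,0],0.2],[[0,0,0],[0,0,0],0.2]]' 45
python3 -m jog '[[[0,0,0],[0,0,0],0.2],[[0,0,0],[0,0,0],0.2],[[0,0,0],[0,0,0],0.2],[[0,0,0],[0,0,0],0.2]]'
```

```text
time_s: 18.47
tcp_pos: [655.4, -14.6, 242.4]
tcp_rot: [0.001, 1.0, -0.0, 0.0]
wrist_force: [0.1, 0.2, -0.4]
width: 33.8
finger_force: 0.0
time_s: 18.8
tcp_pos: [655.4, -15.1, 242.4]
tcp_rot: [0.001, 1.0, -0.0, 0.0]
wrist_force: [-0.3, -3.2, 0.6]
width: 24.5
finger_force: 45.0
```

```bash
python3 -m jog '[[[0,0,0],[0,0,-4],0.1],[[0,0,0],[0,0,-5],0.1],[[0,0,0],[0,0,-5],0.1],[[0,0,0],[0,0,-5],0.1],[[0,0,0],[0,0,-5],0.1]]'
python3 -m jog '[[[0,0,0],[0,0,-5],0.1],[[0,0,0],[0,0,-5],0.1],[[0,0,0],[0,0,-5],0.1],[[0,0,0],[0,0,-3],0.1],[[0,0,0],[0,0,0],0.1]]'
python3 -m jog '[[[0,0,0],[0,0,0],0.1],[[0,0,0],[0,0,0],0.1],[[0,0,0],[0,0,0],0.1],[[0,0,0],[0,0,0],0.1]]'
```

```text
time_s: 19.22
tcp_pos: [655.3, -15.1, 264.5]
tcp_rot: [0.001, 1.0, -0.0, -0.0]
wrist_force: [4.8, -2.3, -9.9]
width: 24.9
finger_force: 45.0
time_s: 19.63
tcp_pos: [655.3, -15.1, 282.2]
tcp_rot: [0.001, 1.0, -0.0, -0.0]
wrist_force: [4.8, -2.9, -11.1]
width: 24.6
finger_force: 45.0
time_s: 19.97
tcp_pos: [655.4, -15.1, 281.5]
tcp_rot: [0.001, 1.0, -0.0, -0.001]
wrist_force: [5.8, -3.1, -10.3]
width: 24.4
finger_force: 45.0
```

```bash
python3 -m jog '[[[0,0,0],[0,0,-3],0.1],[[0,0,0],[0,0,-2.5],0.1],[[0,0,0],[0,0,0],0.1],[[0,0,0],[0,0,0],0.1],[[0,0,0],[0,0,0],0.1]]'
python3 -m jog '[[[0,0,0],[0,0,0],0.1],[[0,0,0],[0,0,0],0.1],[[0,0,0],[0,0,0],0.1]]'
python3 -c "
from h import *
b=read_camera('side'); im=b['pixels']
R,t=np.array(b['R']),np.array(b['t'])
K=np.array([[b['fx'],0,b['cx']],[0,b['fy'],b['cy']],[0,0,1.]])
P=np.array([[655.3,-15.2,z] for z in(165,170,160,242)])@R.T+t
print(cv2.projectPoints(P.reshape(-1,1,3),np.zeros(3),np.zeros(3),K,np.array([b['k1'],0,0,0,0.]))[0].reshape(-1,2).round(1))
cv2.imwrite('pics/m.png',cv2.resize(im[115:215,205:325],(720,600),interpolation=2))"
```

```text
time_s: 20.38
tcp_pos: [655.4, -15.1, 286.8]
tcp_rot: [0.001, 1.0, -0.0, -0.001]
wrist_force: [6.1, -3.6, -11.7]
width: 24.5
finger_force: 45.0
time_s: 20.63
tcp_pos: [655.3, -15.1, 286.8]
tcp_rot: [0.001, 1.0, -0.0, -0.001]
wrist_force: [6.4, -3.0, -11.4]
width: 24.5
finger_force: 45.0
[[261.3 172.5]
 [261.2 171. ]
 [261.3 174.1]
 [260.9 147.4]]
```

View pics/m.png

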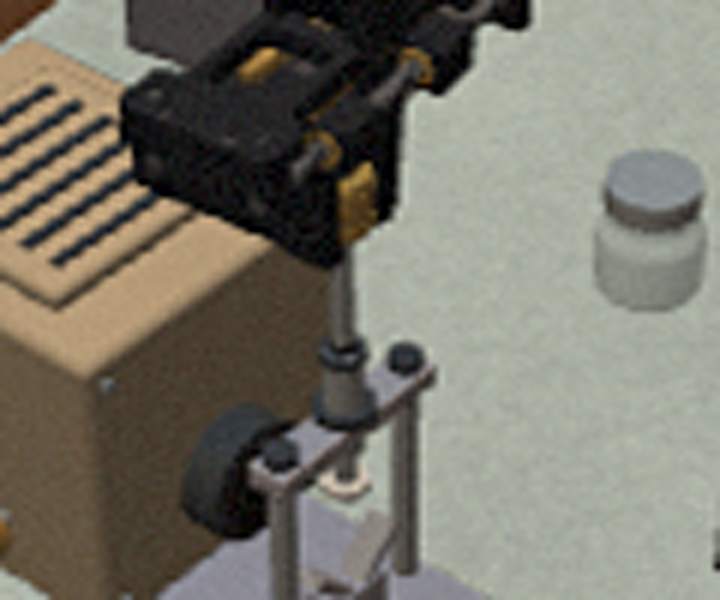

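The side view shows the knob gripped and the rod drawn well out, with its mouth at crop (343,345). The mark itself is too small to judge by eye, so I check brightness along the rod numerically.

```bash
python3 -c "
from h import *
im=np.mean([read_camera('side')['pixels'].astype(float) for _ in range(4)],0)
for r in range(150,180): print(r,im[r,258:266].mean(1).round().astype(int), im[r,262].round().astype(int))
go([655.3,-15.2,287.4])"
```

```text
150 [ 4  4  4 37 66 56 52 48] [32 70 95]
151 [14 14  8 24 56 59 50 45] [29 58 80]
152 [12  9  9 20 51 55 54 59] [28 54 72]
153 [21 14 10 31 66 68 58 40] [36 71 91]
154 [20  6  6 23 57 55 51 85] [28 61 81]
155 [ 19  12   5  23  45  64 127 177] [28 46 60]
156 [ 17  16   8  24  48  90 162 182] [44 48 52]
157 [ 15  13  11  17  40  93 160 173] [38 40 43]
158 [ 13  12   6  22  51  91 155 172] [47 52 55]
159 [ 28  14  24  65  64  88 157 175] [60 65 68]
160 [ 60  57  62  85  64  90 160 179] [60 65 68]
161 [ 61  66  82  84  62  91 163 179] [58 63 65]
162 [ 61  64  80  84  64  92 163 176] [60 64 67]
163 [ 58  63  81  84  59  77 143 179] [55 60 63]
164 [ 60  62  80  82  64  72 140 180] [59 65 67]
165 [ 58  64  80  85  65  73 136 178] [62 66 69]
166 [ 59  65  82  86  64  74 138 179] [60 65 68]
167 [ 57  62  78  85  66  73 134 173] [61 67 70]
168 [ 56  64  83  85  67  75 138 177] [62 68 71]
169 [ 59  60  78  84  65  75 141 184] [61 64 69]
170 [ 58  60  75  85  68  70 117 164] [64 68 73]
171 [ 61  61  71  89  75  64  74 103] [71 76 78]
172 [54 51 44 75 60 30 32 76] [57 59 65]
173 [64 73 35 20  6 15 35 61] [4 7 7]
174 [ 45  72  75  53  76 100  69  43] [80 76 72]
175 [44 39 53 49 60 62 30 66] [61 60 58]
176 [61 58 31 32 28 24 31 92] [28 28 28]
177 [67 84 79 75 72 62 53 84] [68 72 75]
178 [68 85 87 82 76 68 58 81] [72 76 80]
179 [65 86 85 81 74 67 59 65] [69 74 78]
tcp [655.4 -15.1 286.8] yaw 89.9 tilt [-1.3e-03 -5.0e-04 -1.0e+00] J [-0.06  0.24  1.67 -0.    1.24 -1.63] -> shift(before turn) [ 0.1 -0.1 -0.6]
```

The profile agrees with the rod at its mark:
- The knob's lower edge is at row ~155.7, against 156.1 predicted for a 45 mm pull.
- The dark ring starts about 1.5 px above the mouth.
- The TCP rise is 44.4 mm and steady.

Handing in.

```bash
python3 -c "
from station import finish_job
print(finish_job())"
```

```text
the job is handed in; nothing more can be done
None
```

Job handed in, result not reported back: both clipped lenses lie in the bin, the good lenses were left alone, and the gripper holds the rod about 44 mm up, with the ring mark at the sleeve mouth.

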